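Put away the dice case and latch the backgammon box

ROBOT

A 7-joint arm with a two-finger parallel gripper is mounted at the origin on the work surface. World frame = base frame: x ahead of the robot, y to its left, z up, the work surface at z = 0. Lengths are in mm, angles in rad, forces in N, time in s.
With the tool pointing down it reaches from about 400 to 875 mm from the base axis. Payload 4.4 kg.
Tool frame: the origin (TCP) lies midway between the tips of the shut fingers; the grasp point (between the pads) lies 19 mm behind it; z points along the fingers, y is the line along which they close (so a half turn about z gives the same grasp; the last joint's range is limited). The gripper opens to 85 mm and grips with 20 to 120 N. Pads are 22 mm wide; open, the fingers measure 114 mm over their backs; the gripper's body (76 mm by 85 mm) begins 54 mm behind the grasp point. The pads swing forward as they close: fully open they stand 13 mm farther back than shut.
Start: joints at [-1.344, 0.628, 0.038, 1.517, -0.027, 0.996, -0.02], TCP at [187.588, 622.357, 231.313] pointing down, gripper open.
Joint ranges: [-3.06, 3.06], [-0.37, 2.12], [-1.25, 1.32], [0.18, 2.47], [-1.1, 4.24], [0.23, 1.98], [-2.94, 2.94]. Speed limits (rad/s): [2.57, 2.57, 3.14, 3.14, 3.14, 3.14, 3.14].

INTERFACE

Orientations are given as [roll, pitch, yaw] about the fixed x, y, z axes, in that order (R = Rz(yaw) Ry(pitch) Rx(roll)).
In Python, from cell import ctrl gives the robot as it stands.
- The arm moves only by the shell command python3 -m crank 'ROWS' [OPENING]. ROWS is JSON, a list that holds one entry, the list of rows, each a list of 4 numbers: the shift along the tool's x, y, z normalised to -1 to 1, where 1 is 2.5 cm, then the turn about the tool's z normalised to -1 to 1, where 1 is 0.08 rad. In form: [[[dx, dy, dz, turn], ...]]. A call has 1 to 12 rows; each row shifts and turns the commanded pose from where the row before left it, along the tool's axes as they then stand; what a row does not reach is not made up. A row lasts 1/12 s, in which the tool goes at most 41.7 mm and 7.16 degrees, less where a joint would pass 70% of its speed; a pose out of reach is approached as far as the arm can. A call with a number of a shift or a turn outside -1 to 1 is refused whole. A call with a gripper value outside its range is refused whole. OPENING is the closure, from -1 (fully open) to 1 (shut), set as the call begins (- or left out, the last holds). The fingers move at their own pace and stop on an object; the grip force is fixed at half the most. Time passes only in rows, so rows that do not move let the fingers close. It gives the time, the measured TCP pose, the force, the opening and the grip force at its end, in the units of the state.
- ctrl.read_state(): the state, without advancing time (a new reading comes with each control period).
- ctrl.get_image(name): name is "scene" or "top" or "wrist"; returns a dict with "img" (480x640x3 uint8, red, green, blue), "intrinsics" (3x3 intrinsics, pixels), "extrinsics" (4x4, takes a point from camera to world coordinates). Camera axes: x right, y up, looking along -z (the intrinsics and any distortion apply to the point x, -y, -z); pixel columns grow to the right and rows downward; lengths in mm; the calibration is good to about 2 mm. A picture is of the moment at which its call begins. There is no depth.
- ctrl.finish_job(): hands the job in; it is judged then, once.
Trained networks look in the newest picture that a camera, given by its name, has taken for a name from the list of things; names that differ only in an ending like _2 or _b are one class to them, and where a whole thing is asked for, a point or a joint stands for the part that bears it (a point fixed in the world has none). Each returns a list of dicts, best first, with "confidence" (0 to 1); they miss things now and then, are a little off and sometimes report something else, mostly with a low value. They report only what shows in the picture. A call takes as long as a camera call.
- ctrl.find_in(camera, target): "position" ([row, column] in pixels, amid what is visible of it).
- ctrl.trace(camera, target): "mask" (480x640 bool, what is visible of it) and "position" ([row, column] in pixels, amid what is visible of it).
- ctrl.place_of(camera, target): "position" ([row, column] in pixels: a listed point, or the origin of a listed thing).
The state is a dict: "clock": time; "qpos": joint angles; "qd": joint speeds; "tau": joint torques, N m; "eef_pos": TCP position; "tool_rot": TCP orientation; "force": force on the tool from outside, world axes, zero at the start; "torque": the same for the moment, N m; "width": finger opening in mm; "gripper_force": force on a finger pad.
Only numpy, scipy, OpenCV 4.12 (cv2) and the standard library are available. Lean on these libraries where they do the work, as an engineer would, in place of code of your own. Each camera call takes 0.05 s, during which the arm holds its last target. There are 200 camera calls.

TASK

Pack up the backgammon set: pick up the small wooden dice case with the upright finger fin, set it in the channel along the middle of the open box and slide it, plain end first, under the wooden bridge until it is fully home against the end wall. Then swing the box's lid shut and press its latch edge down until the brass tab snaps in behind the spring catch and the lid stays shut. Leave everything else on the table where it stands.

Things in the scene. Friction and masses are not known exactly. Their poses are not given: they have to be found in the camera images.
- bg_box: Base half of the wooden backgammon box, fixed, lid open: 240 (x) x 180 (y) x 50 high, walls and floor 8 thick. Origin: centre of the underside, on the table. Lid hinge along its +y top edge, spring catch outside the middle of its -y side. The channel for the dice case runs along y = 0. Flat fixed checkers, 9 high, lie in its two +x corners (x over 21, 50 or more off the centre line).
- channel_mouth (a point): On the box's inner floor (8 above the table), middle of the channel's open end: x = -60, y = 0 of the box. The channel runs from here along the box's +x to the end wall's inner face at x = +112, between two low rails 40 apart, 5 wide, 8 above the inner floor. The first 126 are open above, then comes the bridge.
- bridge (a point): Middle of the bridge's underside: x = +83, y = 0 of the box, 24 above the inner floor. The bridge spans the channel on two posts 40 apart; it is 34 long along x (from +66 to +100), 52 wide in y, 7 thick (top 39 above the table).
- case_home (a point): Where the dice case's origin lies when it is home: x = +67, y = 0 of the box, on the inner floor (8 above the table); case x along box x, its plain end against the end wall. Its fin then stands 17 short of the bridge.
- dice_case: Loose light-wood dice case, closed, 90 (x) x 34 (y) x 20 high, 90 g, with an upright finger fin on top near its -x end: fin 24 long (x), 12 thick (y), centred 30 behind the origin (x = -30, y = 0), from 19 to 43 above the underside. Pinch the fin across its thickness. Origin: centre of the underside; the +x end is the plain end that goes under the bridge. Starts on the table with the fin upwards.
- bg_lid (a joint): Angle of the box's lid: 0 = shut, 1.57 = upright, 2.0 = open stop. Stiffish hinge: stays where left when near upright, sinks shut slowly below about 1.1 rad, and then rests on the spring catch at about 0.06 to 0.08; below 0.02 only when its tab has snapped behind the catch, which takes about 6 to 10 N pressed down on the edge.
- bg_lid_edge (a point): Middle of the lid's free (latch) edge, on the outer face, 180 from the hinge. The lid is a tray 240 x 180 x 20. Shut: at x 0, y -90, 70 above the table, outer face on top; open: the outer face looks away from the box. Its z axis is the outer face's normal, its x runs along the hinge. A brass tab 30 wide hangs from this edge towards the inner side, 40 below this point and 12 beyond the edge.
- bg_lid_hinge (a point): Point on the hinge axis, middle of the box's +y top edge: x = 0, y = +90, z = +50 of the box. The axis runs along the box's x.
- bg_catch (a joint): Outward travel of the brass spring catch (m): 0 = at rest, up to 0.009 as the tab pushes it out; springs back to near 0.
- bg_catch_nose (a point): Tip of the spring catch's nose at rest: outside the middle of the box's -y wall, 40 above the table. Nose 34 wide along the box's x; the catch stands up to 113 from the box's centre line and 50 high.
- domino_box: Bystander: loose light-wood domino box, 100 x 36 x 20, plain, no fin. Origin: centre of the underside.
- ashtray: Bystander: round white ceramic ashtray, 110 across, 30 high, empty. Origin: centre of the underside.
- glass_dish: Bystander: round blue glass dish with a steel twist cap, 96 across, 62 high. Origin: centre of the underside.
- bell: Bystander: small steel bell with a handle, 60 across, 67 high. Origin: centre of the underside.
- remote_holder: Bystander: black plastic remote holder with three slots and two remotes, 90 x 150, 166 high with the remotes. Origin: centre of the underside.
- tea_glass: Bystander: empty clear tea glass, 60 across, 85 high. Origin: centre of the underside.
- dice_cup: Bystander: brown leather dice cup, 72 across, 85 high. Origin: centre of the underside.

How it is judged (in metres and radians):
On the way, in this order (a step that is already met when the one before it is completed fails the run):
1. the dice case is home: flat in the channel, under the bridge, against the end wall (x of dice_case in the frame of bg_box above 0.061 m and y of dice_case in the frame of bg_box between -0.006 and 0.006 m and z of dice_case in the frame of bg_box below 0.012 m and angle between the x axis of dice_case and the x axis of bg_box, either way round below 0.1 rad and angle between dice_case's own z axis and vertical below 0.1 rad), for 0.2 s.
2. the lid is shut and its tab is behind the spring catch (value of joint bg_lid below 0.02 rad and value of joint bg_catch below 0.0025 m), for 0.2 s.
At the end, for the whole second after the job is handed in: The dice case lies flat in the channel under the bridge, within 6 mm of the end wall, at most 6 mm off the channel's centre line and 4 mm above its floor, straight to 0.1 rad and at rest; the lid angle is below 0.02 rad with the catch sprung back (less than 2.5 mm out) (all of step 1 and all of step 2 and linear speed of dice_case below 0.01 m/s); the robot touches nothing.
It fails at once if a bystander is shifted more than 30 mm or tipped (distance of any of domino_box, ashtray, glass_dish, bell, remote_holder, tea_glass, dice_cup from where it was at the start of the episode above 0.03 m or angle between any of domino_box, ashtray, glass_dish, bell, remote_holder, tea_glass, dice_cup's own z axis and vertical above 0.5 rad).
It also fails if it takes over 64 s, if anything falls off the work surface, if the arm or the gripper's body presses on something with over 40 N, if the wrist force passes 120 N, or if a joint passes its speed limit or range.

## Working session

There is one attempt and no reset: what is moved stays moved. The work goes in short steps, Python scripts to look and compute and a shell command to move; the robot and the scene stay as the last step left them, time stands still between calls to the robot, and variables do not carry over. Pictures are saved under pics/ and viewed, at most 10 in all, crops included, and the job is handed in when it is done.

```bash
ls; mkdir -p pics
cat > h.py <<'E'
import numpy as np, cv2
from cell import ctrl
from scipy.spatial.transform import Rotation as R
def ray(im,rc):
    K=np.array(im["intrinsics"]);E=np.array(im["extrinsics"])
    d=np.linalg.inv(K)@np.array([rc[1],rc[0],1.]);d=np.array([d[0],-d[1],-d[2]])
    return E[:3,3],E[:3,:3]@d
def atz(im,rc,z):
    o,d=ray(im,rc);return o+d*(z-o[2])/d[2]
def proj(im,p):
    K=np.array(im["intrinsics"]);E=np.array(im["extrinsics"])
    c=E[:3,:3].T@(np.array(p)-E[:3,3]);u=K@np.array([c[0],-c[1],-c[2]]);return u[[1,0]]/u[2]
def save(im,n): cv2.imwrite("pics/"+n,cv2.cvtColor(im["img"],cv2.COLOR_RGB2BGR))
E
python3 - <<'E'
from h import *
np.set_printoptions(precision=1,suppress=True)
s=ctrl.read_state();print(s)
ims={}
for c in("top","scene"):
    im=ims[c]=ctrl.get_image(c);save(im,c+"0.png");print(c,im["extrinsics"],im["intrinsics"])
    for t,z in(("bg_box",0),("channel_mouth",8),("bridge",32),("case_home",8),("dice_case",0),("bg_lid_hinge",50),("bg_catch_nose",40),("bg_lid_edge",None),("domino_box",0),("ashtray",0),("glass_dish",0),("bell",0),("remote_holder",0),("tea_glass",0),("dice_cup",0)):
        for r in ctrl.place_of(c,t)[:2]:
            print(c,t,np.array(r["position"]),round(r["confidence"],2),atz(im,r["position"],z) if z is not None else "")
E
```

```text
pics
{'clock': 0.0, 'qpos': array([-1.3,  0.6,  0. ,  1.5, -0. ,  1. , -0. ]), 'qd': array([-0., -0.,  0., -0., -0.,  0., -0.]), 'tau': array([  0. , -56.3,   1.2, -19.3,   0. ,   0. ,   0. ]), 'eef_pos': array([187.4, 621.8, 230.4]), 'tool_rot': array([-3.1,  0. ,  2.8]), 'force': array([-0.3,  0. , -0.1]), 'torque': array([-0. ,  0. ,  0.1]), 'gripper_force': 0.0, 'width': 85.08366580622172}
top [[  -0.     1.    -0.2  299.5]
 [  -1.    -0.    -0.    10.6]
 [  -0.     0.2    1.  1114. ]
 [   0.     0.     0.     1. ]] [[443.1   0.  325.2]
 [  0.  443.1 237.6]
 [  0.    0.    1. ]]
top bg_box [244.3 301. ] 0.76 [505.9  77.2   0. ]
top channel_mouth [269.  297.4] 0.85 [441.4  85.3   8. ]
top bridge [209.3 303. ] 0.76 [589.8  70.8  32. ]
top case_home [215.4 302.8] 0.57 [580.   72.6   8. ]
top dice_case [237.5 460.2] 0.62 [ 521.7 -330.4    0. ]
top dice_case [209.5 302.3] 0.2 [597.9  74.4   0. ]
top bg_lid_hinge [238.3 265.4] 0.81 [512.  161.5  50. ]
top bg_lid_hinge [219.2 214.9] 0.32 [560.8 287.6  50. ]
top bg_catch_nose [246.1 338.3] 0.78 [493.6 -17.1  40. ]
top bg_catch_nose [322.
[... 1048 characters left out ...]
80.9 234.6] 0.96 [ 521.7 -335.9    0. ]
scene bg_lid_hinge [270.1 377.7] 0.59 [509.8 156.6  50. ]
scene bg_catch_nose [226.4 327.2] 0.88 [487.9 -21.1  40. ]
scene bg_lid_edge [264.8 423.7] 0.65 
scene domino_box [194.5 276.7] 0.84 [ 478.7 -212.     0. ]
scene domino_box [253.4 202.4] 0.61 [ 742.4 -230.3    0. ]
scene ashtray [252.4 201.5] 0.78 [ 741.9 -234.3    0. ]
scene ashtray [386.6 438. ] 0.54 [633.1 423.3   0. ]
scene glass_dish [320.1 258.3] 0.92 [780.2   7.3   0. ]
scene bell [142.2 296.7] 0.72 [ 296.4 -298.7    0. ]
scene remote_holder [386.  436.4] 0.77 [634.3 419.9   0. ]
scene tea_glass [284.7 497.9] 0.9 [321.9 401.9   0. ]
scene dice_cup [213.7 193.5] 0.96 [ 673.8 -340.6    0. ]
```

View pics/top0.png

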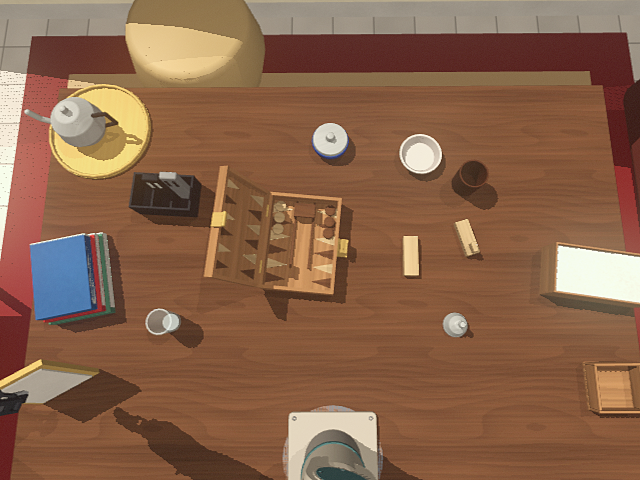

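View pics/scene0.png

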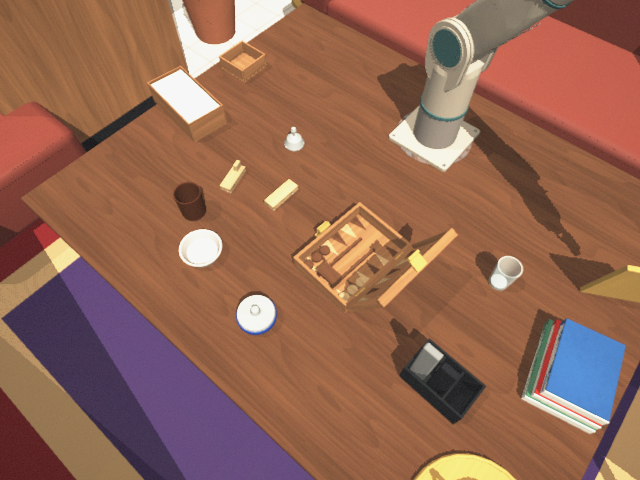

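The top view shows the box near (col 300, row 245), with its lid open to the left. The dice case is at (467, 238) with its fin at the lower end (472, 245), and the domino box is at (411, 256). The scene view agrees.

```bash
cat >> h.py <<'E'
def plan(target,yaw=None,step=1.0):
    """print tool-frame shift (units of 25mm) from commanded/measured pose to target, turn units (positive=about tool z)"""
    s=ctrl.read_state();M=R.from_euler('xyz',s["tool_rot"]).as_matrix()
    d=M.T@(np.array(target)-s["eef_pos"])/25
    y=np.arctan2(M[1,0],M[0,0])
    t=None if yaw is None else -((yaw-y+np.pi)%(2*np.pi)-np.pi)/0.08
    print("pos",s["eef_pos"].round(1),"rot",s["tool_rot"].round(3),"shift units",d.round(2),"turn",t,"t",s["clock"])
E
python3 - <<'E'
from h import *
np.set_printoptions(precision=1,suppress=True)
for c in("top","scene"):
    im=ctrl.get_image(c)
    r=ctrl.trace(c,"dice_case")[0];print(r["confidence"])
    cs=np.argwhere(r["mask"]); P=np.array([atz(im,p,20)[:2] for p in cs]).astype(np.float32)
    print(c,len(cs),cv2.minAreaRect(P),P.mean(0))
plan([493,-346,300],0.35)
E
python3 -m crank '[[[0,0,-1,1],[0,0,-1,1],[0,0,-1,1],[0,0,0,1],[0,0,0,1],[0,0,0,1],[0,0,0,1],[0,0,0,1],[0,0,0,1],[0,0,0,1],[0,0,0,1],[0,0,0,1]]]' -1
```

```text
0.91
top 601 ((518.1181640625, -340.65509033203125), (93.5595474243164, 42.997554779052734), 16.91275978088379) [ 517.7 -340.5]
0.95
scene 410 ((519.435546875, -339.3701171875), (110.59073638916016, 41.53459167480469), 17.92737579345703) [ 524.2 -338.8]
pos [187.6 622.3 231.3] rot [-3.1 -0.   2.8] shift units [-22.9 -33.6  -2.8] turn 31.235054477400155 t 1.8
clock: 2.8
eef_pos: [187.5, 622.3, 306.3]
tool_rot: [-3.141, -0.0, 1.885]
force: [0.4, -1.0, 0.4]
width: 85.4
gripper_force: 0.0
```

```bash
python3 -m crank '[[[0,0,0,1],[0,0,0,1],[0,0,0,1],[0,0,0,1],[0,0,0,1],[0,0,0,1],[0,0,0,1],[0,0,0,1],[0,0,0,1],[0,0,0,1],[0,0,0,1],[0,0,0,1]]]'; python3 -m crank '[[[0,0,0,1],[0,0,0,1],[0,0,0,1],[0,0,0,1],[0,0,0,1],[0,0,0,1],[0,0,0,0.6]]]'; python3 -c "
from h import *
plan([500,150,300],0.35);plan([493,-346,300],.35);print(ctrl.read_state()['qpos'])"
```

```text
clock: 3.8
eef_pos: [187.4, 622.4, 306.3]
tool_rot: [-3.141, 0.0, 0.925]
force: [-0.4, -0.3, -0.0]
width: 85.6
gripper_force: 0.0
clock: 4.38
eef_pos: [187.3, 622.4, 306.2]
tool_rot: [-3.142, 0.0, 0.397]
force: [-0.2, 0.6, 0.2]
width: 85.7
gripper_force: 0.0
pos [187.3 622.4 306.2] rot [-3.142  0.     0.397] shift units [ 4.22 22.27  0.25] turn 0.5924192147895635 t 4.3833
pos [187.3 622.4 306.2] rot [-3.142  0.     0.397] shift units [-3.72 40.45  0.25] turn 0.5924192147895635 t 4.3833
[-1.70139473  0.64773209  0.69639023  1.42951244 -0.42532709  1.21762658
 -2.13126424]
```

```bash
python3 -m crank '[[[0.4,1,0,0],[0.4,1,0,0],[0.4,1,0,0],[0.4,1,0,0],[0.4,1,0,0],[0.4,1,0,0],[0.4,1,0,0],[0.4,1,0,0],[0.4,1,0,0],[0.2,1,0,0],[0.2,1,0,0],[0.2,1,0,0]]]'; python3 -m crank '[[[0.2,1,0,0],[0,1,0,0],[0,1,0,0],[0,1,0,0],[0,1,0,0],[0,1,0,0],[-0.2,1,0,0],[-0.2,1,0,0],[-0.2,1,0,0],[-0.2,1,0,0],[-0.3,1,0,0],[-0.3,1,0,0]]]'; python3 -c "
from h import *
plan([490,-346,150],.30);print(ctrl.read_state()['qpos'])"
```

```text
clock: 5.38
eef_pos: [401.9, 386.1, 306.4]
tool_rot: [-3.141, -0.0, 0.401]
force: [1.0, 0.8, -0.1]
width: 85.4
gripper_force: 0.0
clock: 6.38
eef_pos: [490.9, 98.1, 306.4]
tool_rot: [-3.141, -0.0, 0.401]
force: [1.0, -0.4, -0.4]
width: 84.9
gripper_force: 0.0
pos [490.9  98.1 306.4] rot [-3.141 -0.     0.401] shift units [-6.97 16.34  6.25] turn 1.2648249665923206 t 6.3833
[-0.77960206  0.40453065  0.75140503  1.83615636 -0.32011103  1.02520173
 -1.06937015]
```

```bash
python3 -m crank '[[[-0.4,1,0,0.6],[-0.4,1,0,0.6],[-0.4,1,0,0],[-0.4,1,0,0],[-0.4,1,0,0],[-0.4,1,0,0],[-0.4,1,0,0],[-0.4,1,0,0],[-0.4,1,0,0],[-0.4,1,0,0],[-0.4,1,0,0],[-0.4,1,0,0]]]'; python3 -m crank '[[[-0.4,1,0.5,0],[-0.4,1,1,0],[-0.4,1,1,0],[-0.4,0.6,1,0],[0,0,0.5,0],[0,0,0,0]]]'
python3 - <<'E'
from h import *
np.set_printoptions(precision=1,suppress=True)
im=ctrl.get_image("wrist");save(im,"w1.png")
for t,z in(("dice_case",0),("domino_box",0)):
    for r in ctrl.place_of("wrist",t)[:2]: print(t,r["position"],r["confidence"],atz(im,r["position"],z))
for r in ctrl.trace("wrist","dice_case")[:1]:
    P=np.array([atz(im,p,20)[:2] for p in np.argwhere(r["mask"])]).astype(np.float32);print(cv2.minAreaRect(P),P.mean(0))
plan([490,-346,150],.30)
E
```

```text
clock: 7.38
eef_pos: [470.0, -224.3, 306.4]
tool_rot: [-3.141, -0.001, 0.305]
force: [0.5, -0.4, 0.2]
width: 85.2
gripper_force: 0.0
clock: 7.88
eef_pos: [456.9, -321.0, 203.5]
tool_rot: [-3.138, 0.004, 0.302]
force: [0.3, 1.0, -1.0]
width: 85.7
gripper_force: 0.0
dice_case [142.5, 367.5] 0.67 [ 523.1 -343.4    0. ]
domino_box [143.9, 181.3] 0.68 [ 476.7 -198.1    0. ]
((521.0023803710938, -342.5760498046875), (90.85436248779297, 35.397647857666016), 16.021852493286133) [ 523.  -341.9]
pos [ 460.1 -320.7  207.4] rot [ 3.1 -0.   0.3] shift units [0.8 1.3 2.3] turn 0.07816150789424214 t 8.0833
```

View pics/w1.png

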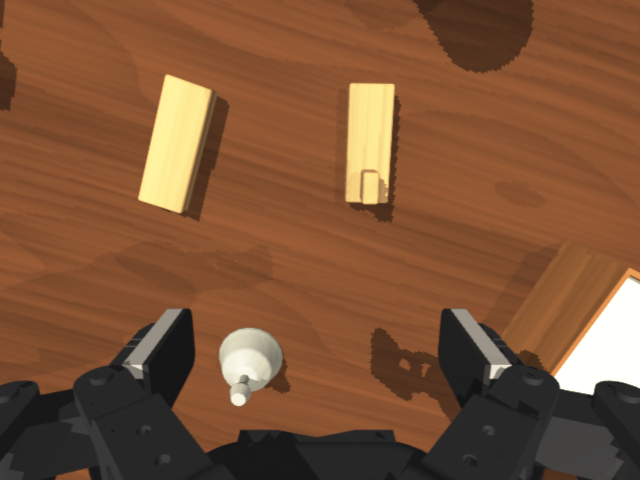

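The wrist view shows the case spanning cols 347–394, rows 84–203. Its fin top is at (371, 187), and the plain end points away from the arm.

Run:
```python
from h import *
np.set_printoptions(precision=1,suppress=True)
im=ctrl.get_image("wrist")
c=[atz(im,p,20)[:2] for p in((84,350),(84,394),(202,347),(203,388))]
print(*c, "ctr",np.mean(c,0)); a=c[0]-c[2];b=c[1]-c[3];print(np.arctan2(a[1],a[0]),np.arctan2(b[1],b[0]),np.linalg.norm(a),np.linalg.norm(b))
f=[atz(im,p,43)[:2] for p in((171,361.5),(171,380),(203.5,361),(203.5,379))];print(*f,np.mean(f,0))
phi=.285
F=np.mean(f,0); plan([*F,100],phi)
```

```text
[ 564.1 -314.8] [ 574.1 -346.3] [ 478.4 -341.3] [ 487.6 -373.4] ctr [ 526.1 -343.9]
0.3007858321730632 0.3030202527832765 89.75146530858687 90.5762860439755
[ 507.  -341.2] [ 511.1 -354.3] [ 483.9 -348.9] [ 488.  -361.9] [ 497.5 -351.6]
pos [ 460.1 -320.7  207.5] rot [ 3.1 -0.   0.3] shift units [1.  1.6 4.3] turn 0.26739254035269 t 8.1333
```

```bash
python3 -m crank '[[[0.5,0.8,0.3,0],[0.5,0.8,1,0],[0,0,1,0],[0,0,1,0],[0,0,1,0],[0,0,0.6,0],[0,0,0,0]]]'; python3 -c "
from h import *
plan([497.5,-352,24],.302)"
```

```text
clock: 8.72
eef_pos: [494.3, -349.5, 81.6]
tool_rot: [-3.138, 0.002, 0.306]
force: [-0.1, -0.2, -0.1]
width: 84.8
gripper_force: 0.0
pos [ 494.3 -349.5   81.6] rot [-3.138e+00  2.000e-03  3.060e-01] shift units [0.1  0.14 2.3 ] turn 0.054081780430714765 t 8.7167
```

```bash
python3 -m crank '[[[0.1,0.1,0.8,0],[0,0,0.8,0],[0,0,0.5,0],[0,0,0,0],[0,0,0,0],[0,0,0,0]]]'; python3 -c "
from h import *
plan([497.5,-352,24],.302)"
```

```text
clock: 9.22
eef_pos: [498.7, -354.0, 32.8]
tool_rot: [3.14, -0.001, 0.305]
force: [-1.4, -0.5, -0.6]
width: 85.3
gripper_force: 0.0
pos [ 498.7 -354.    32.8] rot [ 3.14e+00 -1.00e-03  3.05e-01] shift units [-0.02 -0.09  0.35] turn 0.03723475068534432 t 9.2167
```

```bash
python3 -m crank '[[[0,-0.08,0.35,0],[0,0,0,0],[0,0,0,0],[0,0,0,0]]]'; python3 -m crank '[[[0,0,0,0],[0,0,0,0],[0,0,0,0],[0,0,0,0],[0,0,0,0],[0,0,0,0],[0,0,0,0],[0,0,0,0],[0,0,0,0],[0,0,0,0]]]' 1
```

```text
clock: 9.55
eef_pos: [497.5, -351.4, 22.7]
tool_rot: [3.141, -0.0, 0.305]
force: [-0.7, 0.2, -0.0]
width: 85.5
gripper_force: 0.0
clock: 10.38
eef_pos: [497.4, -351.6, 22.7]
tool_rot: [3.141, -0.0, 0.305]
force: [0.0, -0.4, 1.9]
width: 10.4
gripper_force: 59.4
```

```bash
python3 -m crank '[[[0,0,-1,0],[0,0,-1,0],[0,0,-1,0],[0,0,-1,1],[0,0,-1,1],[0,0,-0.4,1],[0,0,0,1],[0,0,0,1]]]'
python3 - <<'E'
from h import *
np.set_printoptions(precision=1,suppress=True)
L={"bg_box":(0,0,0),"channel_mouth":(-60,0,8),"bridge":(83,0,32),"case_home":(67,0,8),"bg_lid_hinge":(0,90,50),"bg_catch_nose":(0,-100,40)}
ob=[]
for c in("top","scene"):
    im=ctrl.get_image(c)
    for t,p in L.items():
        r=ctrl.place_of(c,t)
        if r and t!="bg_catch_nose":
            w=atz(im,r[0]["position"],p[2]);ob.append((p,w));print(c,t,round(r[0]["confidence"],2),w)
A=np.array([o[0][:2] for o in ob],float);B=np.array([o[1][:2] for o in ob])
M,inl=cv2.estimateAffinePartial2D(A,B,ransacReprojThreshold=8);print(M,inl.ravel(),np.arctan2(M[1,0],M[0,0]))
plan([427,82,160],-.1)
E
```

```text
clock: 11.05
eef_pos: [497.7, -351.3, 158.3]
tool_rot: [3.142, -0.001, -0.099]
force: [-0.5, 0.7, -1.4]
width: 10.5
gripper_force: 58.9
top bg_box 0.77 [503.1  75.1   0. ]
top channel_mouth 0.84 [442.4  84.6   8. ]
top bridge 0.73 [593.4  66.1  32. ]
top case_home 0.55 [575.2  69.7   8. ]
top bg_lid_hinge 0.62 [511.5 162.3  50. ]
scene bg_box 0.78 [507.2  74.8   0. ]
scene channel_mouth 0.79 [440.3  78.7   8. ]
scene bridge 0.82 [595.4  65.   32. ]
scene case_home 0.62 [572.3  59.7   8. ]
scene bg_lid_hinge 0.68 [509.3 157.2  50. ]
[[  1.    0.1 504.4]
 [ -0.1   1.   73.6]] [1 1 1 1 1 1 1 0 1 0] -0.10554947496560155
pos [ 497.4 -351.4  157.5] rot [-3.1  0.  -0.1] shift units [ -4.5 -17.   -0.1] turn 0.06102511333374028 t 11.75
```

```bash
python3 -m crank '[[[-0.4,-1,0,0],[-0.4,-1,0,0],[-0.4,-1,0,0],[-0.4,-1,0,0],[-0.4,-1,0,0],[-0.4,-1,0,0],[-0.4,-1,0,0],[-0.4,-1,0,0],[-0.4,-1,0,0],[-0.4,-1,0,0],[-0.3,-1,0,0],[-0.2,-1,0,0]]]'; python3 -m crank '[[[0,-1,0,0],[0,-1,0,0],[0,-1,0,0],[0,-1,0,0],[0,-1,0,0],[0,0,0,0],[0,0,0,0],[0,0,0,0]]]'
python3 - <<'E'
from h import *
np.set_printoptions(precision=1,suppress=True)
im=ctrl.get_image("wrist");save(im,"w2.png")
print(ctrl.read_state()["eef_pos"],ctrl.read_state()["tool_rot"])
for t,z in(("bg_box",0),("channel_mouth",8),("bridge",32),("case_home",8),("bg_lid_hinge",50),("bg_catch_nose",40)):
    for r in ctrl.place_of("wrist",t)[:2]: print(t,r["position"],r["confidence"],atz(im,r["position"],z))
E
```

```text
clock: 12.75
eef_pos: [413.1, -40.9, 157.8]
tool_rot: [-3.141, 0.0, -0.096]
force: [0.5, 0.4, -1.8]
width: 10.9
gripper_force: 59.0
clock: 13.42
eef_pos: [425.9, 81.9, 157.7]
tool_rot: [3.141, -0.0, -0.095]
force: [0.4, -0.1, -1.1]
width: 10.8
gripper_force: 59.0
[425.9  81.4 157.8] [ 3.1 -0.  -0.1]
bg_box [107.2, 313.8] 0.68 [508.5  76.1   0. ]
bg_lid_hinge [107.8, 157.3] 0.97 [514.8 166.3  50. ]
bg_catch_nose [108.6, 472.2] 0.94 [496.9 -18.9  40. ]
```

View pics/w2.png

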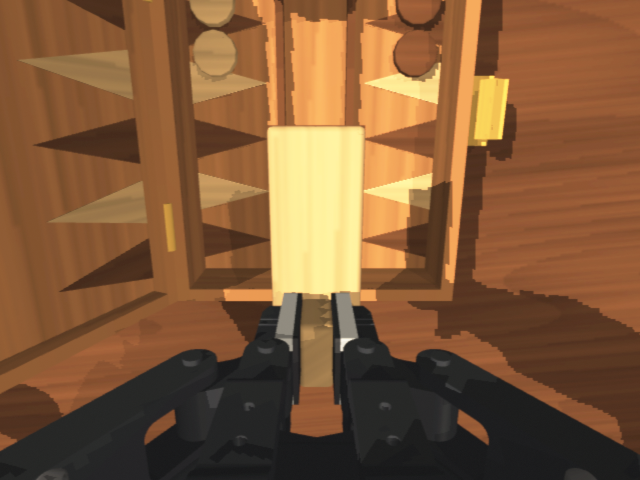

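Run:
```python
import cv2
i=cv2.imread("pics/w2.png")[0:135,250:380]
cv2.imwrite("pics/w2c.png",cv2.resize(i,None,fx=4.4,fy=4.4,interpolation=cv2.INTER_CUBIC))
```

```text
(no output)
```

View pics/w2c.png

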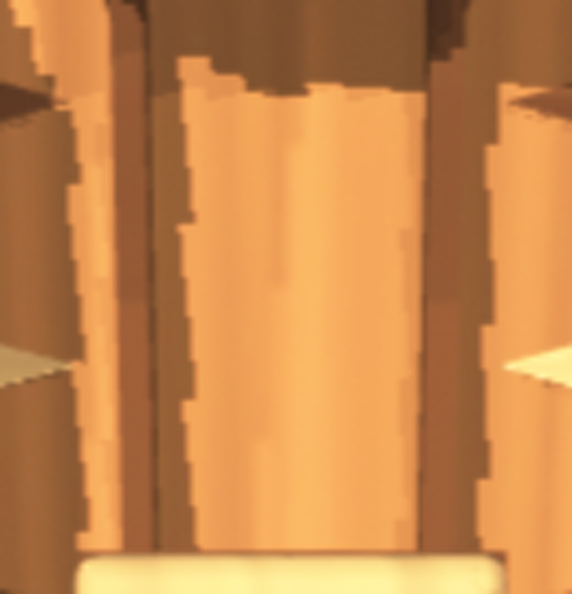

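The crop shows the rail inner edges. At row 118 they are at cols 284.8 and 345.7, and at row 23 they are at cols 283.6 and 347.3.

Run:
```python
from h import *
np.set_printoptions(precision=1,suppress=True)
im=ctrl.get_image("wrist");print(np.array(im["extrinsics"]))
a,b,c,d=[atz(im,p,16)[:2] for p in((118.2,284.8),(118.2,345.7),(22.7,283.6),(22.7,347.3))]
print(a,b,c,d,np.linalg.norm(a-b),np.linalg.norm(c-d))
m0=(a+b)/2;m1=(c+d)/2;yaw=np.arctan2(*(m1-m0)[::-1]);print(m0,m1,yaw,[np.arctan2(*(q-p)[::-1]) for p,q in((a,c),(b,d))])
# case in hand: top-face corners, z=20+underside(135)
k=[atz(im,p,155)[:2] for p in((128,269),(128,363),(290,273),(290,360))];print(*k)
f=((k[0]+k[1])/2,(k[2]+k[3])/2);print(f,np.arctan2(*(f[0]-f[1])[::-1]))
for p in((270,200),(292,240),(299,240),(299,452)): print(atz(im,p,50))
print(ctrl.read_state()["eef_pos"],ctrl.read_state()["tool_rot"])
```

```text
[[ -0.1   1.    0.3 495.9]
 [ -1.   -0.1  -0.   75.4]
 [ -0.   -0.3   1.  300.8]
 [  0.    0.    0.    1. ]]
[502.7  95.8] [498.8  55.7] [559.5  89.8] [555.6  50.2] 40.306323868013514 39.755757568870294
[500.8  75.7] [557.6  70. ] -0.09990094062493084 [np.float64(-0.1047236419568127), np.float64(-0.09507747889449569)]
[496.8  91.5] [493.6  59.6] [437.7  97.6] [434.5  64.7]
(array([495.2,  75.6]), array([436.1,  81.2])) -0.09401603190259572
[414.1 158.8  50. ]
[396.5 135.4  50. ]
[391.6 136.1  50. ]
[378.1  -2.8  50. ]
[425.8  82.  157.6] [-3.1 -0.  -0.1]
```

```bash
python3 -m crank '[[[1,0,0,0.05],[0.95,0,0.6,0],[0,0,1,0],[0,0,1,0],[0,0,0.8,0],[0,0,0,0],[0,0,0,0],[0,0,0,0]]]'; python3 -c "
from h import *
plan([474.3,78.4,31],-.1)"
```

```text
clock: 14.48
eef_pos: [475.0, 77.2, 73.4]
tool_rot: [3.142, -0.001, -0.1]
force: [0.3, 0.8, -1.1]
width: 10.5
gripper_force: 58.9
pos [475.   77.2  73.4] rot [ 3.142e+00 -1.000e-03 -1.000e-01] shift units [-0.03 -0.04  1.7 ] turn 0.0021974780961109275 t 14.4833
```

```bash
python3 -m crank '[[[0,-0.04,0.5,0],[0,0,0.5,0],[0,0,0,0],[0,0,0,0]]]'; python3 -m crank '[[[0,0,0.3,0],[0,0,0.3,0],[0,0,0,0],[0,0,0,0],[0,0,0,0]]]';python3 -c "
from h import *
plan([474.3,78.4,31],-.1)"
```

```text
clock: 14.82
eef_pos: [474.9, 78.7, 48.5]
tool_rot: [-3.141, -0.001, -0.099]
force: [0.2, 0.2, -1.2]
width: 11.0
gripper_force: 59.0
clock: 15.23
eef_pos: [474.4, 78.5, 32.6]
tool_rot: [3.142, 0.0, -0.099]
force: [0.2, 0.2, -1.9]
width: 10.8
gripper_force: 59.0
pos [474.4  78.5  32.6] rot [ 3.142  0.    -0.099] shift units [-0.    0.01  0.06] turn 0.006696958476326564 t 15.2333
```

```bash
python3 -m crank '[[[0,0,0.05,0],[0.3,0,0,0],[0.3,0,0,0],[0.3,0,0,0],[0.3,0,0,0],[0.3,0,0,0],[0.3,0,0,0],[0,0,0,0]]]';python3 -m crank '[[[0.2,0,0,0],[0.2,0,0,0],[0.2,0,0,0],[0.2,0,0,0],[0,0,0,0],[0,0,0,0]]]';python3 -c "
from h import *
plan([542.9,71.5,31],-.1)"
```

```text
clock: 15.9
eef_pos: [521.6, 73.8, 31.4]
tool_rot: [3.141, -0.003, -0.099]
force: [0.7, -0.1, -0.4]
width: 10.7
gripper_force: 59.0
clock: 16.4
eef_pos: [539.3, 72.1, 31.3]
tool_rot: [3.142, -0.0, -0.099]
force: [-0.2, 0.4, -1.5]
width: 10.7
gripper_force: 59.0
pos [539.3  72.1  31.3] rot [ 3.142 -0.    -0.099] shift units [0.15 0.01 0.01] turn 0.010264959974121135 t 16.4
```

```bash
python3 -m crank '[[[0.1,0,0,0],[0.1,0,0,0],[0,0,0,0],[0,0,0,0]]]'; python3 -m crank '[[[0.1,0,0,0],[0,0,0,0],[0,0,0,0]]]'
```

```text
clock: 16.73
eef_pos: [544.2, 71.7, 31.3]
tool_rot: [-3.142, -0.0, -0.099]
force: [-1.0, 0.4, -1.3]
width: 10.3
gripper_force: 59.0
clock: 16.98
eef_pos: [546.6, 71.4, 31.3]
tool_rot: [3.142, -0.0, -0.099]
force: [0.3, 0.2, -1.7]
width: 11.0
gripper_force: 59.1
```

```bash
python3 -m crank '[[[0.1,0,0,0],[0,0,0,0],[0,0,0,0]]]'; python3 -m crank '[[[0.1,0,0,0],[0,0,0,0],[0,0,0,0]]]'
```

```text
clock: 17.23
eef_pos: [546.9, 71.4, 30.9]
tool_rot: [-3.141, 0.004, -0.099]
force: [-5.6, 0.3, 0.9]
width: 10.6
gripper_force: 59.4
clock: 17.48
eef_pos: [546.8, 71.4, 30.7]
tool_rot: [-3.14, 0.009, -0.099]
force: [-10.7, -0.3, 5.9]
width: 10.5
gripper_force: 59.9
```

```bash
python3 -m crank '[[[-0.13,0,0,0],[0,0,0,0],[0,0,0,0]]]'; python3 -m crank '[[[0,0,0,0],[0,0,0,0],[0,0,0,0],[0,0,0,0],[0,0,0,0],[0,0,0,0]]]' -1; python3 -m crank '[[[0,0,-0.5,0],[0,0,-1,0],[0,0,-1,0],[0,0,-1,0],[0,0,-1,0],[0,0,-1,0],[0,0,-1,0],[0,0,0,0]]]'
python3 - <<'E'
from h import *
np.set_printoptions(precision=1,suppress=True)
im=ctrl.get_image("wrist");save(im,"w3.png")
for t in("case_home","dice_case"):
  for c in("wrist","top","scene"):
    m=ctrl.get_image(c)
    for r in ctrl.place_of(c,t)[:1]: print(c,t,r["position"],r["confidence"],atz(m,r["position"],8))
m=ctrl.get_image("scene")
print([(r["position"],r["confidence"]) for r in ctrl.place_of("scene","bg_lid_edge")+ctrl.place_of("top","bg_lid_edge")])
c,s=np.cos(-.1),np.sin(-.1)
for th in(1.57,1.7,1.8,1.9,2.0):
    y=90-180*np.cos(th)+20*np.sin(th);z=50+180*np.sin(th)+20*np.cos(th)
    p=[507-s*y,75.+c*y,z];print(th,p,proj(m,p),proj(ctrl.get_image("top"),p))
E
```

```text
clock: 17.73
eef_pos: [546.9, 71.4, 31.1]
tool_rot: [-3.141, 0.003, -0.099]
force: [-6.1, -0.8, 1.4]
width: 10.5
gripper_force: 59.3
clock: 18.23
eef_pos: [548.7, 71.3, 31.4]
tool_rot: [-3.142, -0.001, -0.099]
force: [0.9, -0.6, -0.4]
width: 81.8
gripper_force: 0.0
clock: 18.9
eef_pos: [551.1, 70.5, 199.1]
tool_rot: [-3.14, -0.008, -0.1]
force: [0.8, 1.6, -0.7]
width: 85.1
gripper_force: 0.0
wrist case_home [189.7, 315.0] 0.71 [571.7  70.6   8. ]
top case_home [215.7, 304.6] 0.56 [579.2  68.    8. ]
scene case_home [274.7, 332.0] 0.72 [574.8  67.6   8. ]
wrist dice_case [183.4, 316.6] 0.56 [573.4  68.9   8. ]
top dice_case [220.3, 299.8] 0.84 [567.1  80.2   8. ]
scene dice_case [274.6, 334.9] 0.7 [569.8  73.    8. ]
[([266.4, 421.3], 0.88), ([216.7, 304.8], 0.3)]
1.57 [np.float64(517.9673651951372), np.float64(184.3078291599616), np.float64(230.01586946194487)] [241.4 396.3] [218.4 242.4]
1.7 [np.float64(520.2803707168304), np.float64(207.36073274371316), np.float64(225.92277599553384)] [249.4 404.5] [217.8 231.6]
1.8 [np.float64(522.0122832727492), np.float64(224.62208936073372), np.float64(220.7485316642134)] [255.9 410.5] [217.7 223.9]
1.9 [np.float64(523.6839732814813), np.float64(241.28322926368173), np.float64(213.86822444646452)] [262.7 416.1] [217.7 216.7]
2.0 [np.float64(525.2787377690468), np.float64(257.1776798500877), np.float64(205.35060009767986)] [269.5 421.3] [218.  210.2]
```

View pics/w3.png

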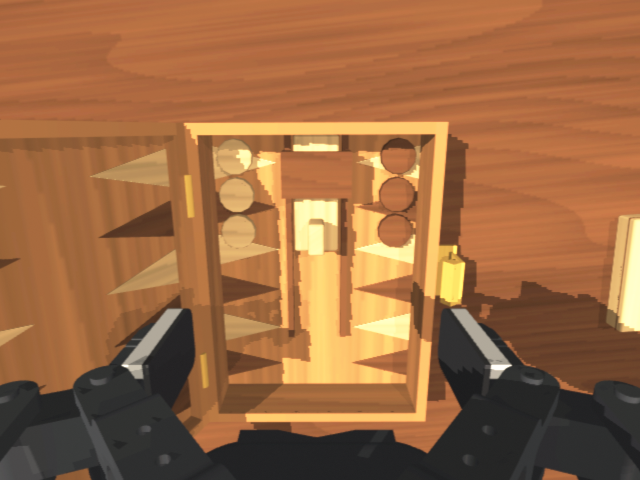

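The case sits under the bridge with its fin at (316, 236), and its plain end shows at (317, 143) against the end wall. Next I'll bring the closed fingers over and behind the lid.

```bash
python3 -m crank '[[[0,0,-1,0],[0,0,-1,0],[0,0,-1,0],[0,0,-1,0],[0,0,-1,0],[0,-1,-0.3,0],[-0.3,-1,0,0],[-0.3,-1,0,0],[-0.3,-1,0,0],[-0.3,-1,0,0],[-0.3,-1,0,0],[-0.3,-1,0,0]]]' 1; python3 -m crank '[[[0,-1,0,0],[0,-1,0,0],[0,-0.6,0,0],[0,0,0,0],[0,0,0,0],[0,0,0,0]]]'; python3 -c "
from h import *
plan([529,312,188],-.1);print(ctrl.read_state()['qpos'])"
```

```text
clock: 20.95
eef_pos: [520.4, 251.2, 326.3]
tool_rot: [-3.141, 0.0, -0.099]
force: [0.2, 0.1, -0.7]
width: 0.1
gripper_force: 0.0
clock: 21.45
eef_pos: [527.4, 312.9, 326.4]
tool_rot: [3.141, -0.0, -0.101]
force: [-0.1, -0.4, 0.4]
width: 0.1
gripper_force: 0.0
pos [527.4 312.9 326.4] rot [ 3.141 -0.    -0.101] shift units [0.07 0.02 5.53] turn -0.011916412829271472 t 21.45
[-1.12068436  0.6576892   0.98552786  1.51076578 -0.56024558  1.27705768
 -1.73895035]
```

```bash
python3 -m crank '[[[0,0,1,0],[0,0,1,0],[0,0,1,0],[0,0,1,0],[0,0,1,0],[0,0,0.5,0],[0,0,0,0],[0,0.5,0,0],[0,0.5,0,0],[0,0.5,0,0],[0,0.4,0,0],[0,0.4,0,0]]]'; python3 -m crank '[[[0,0.4,0,0],[0,0.4,0,0],[0,0.4,0,0],[0,0.4,0,0],[0,0.4,0,0]]]'; python3 -m crank '[[[0,0.4,0,0],[0,0.4,0,0],[0,0.4,0,0],[0,0.4,0,0],[0,0.4,0,0]]]'
```

```text
clock: 22.45
eef_pos: [522.6, 257.2, 190.5]
tool_rot: [-3.138, -0.002, -0.1]
force: [0.1, 4.3, 2.4]
width: 0.1
gripper_force: 1.9
clock: 22.87
eef_pos: [518.1, 211.3, 194.0]
tool_rot: [-3.131, -0.002, -0.097]
force: [-11.2, 11.2, 49.0]
width: -0.1
gripper_force: 22.6
clock: 23.28
eef_pos: [512.4, 156.3, 190.0]
tool_rot: [-3.141, -0.003, -0.099]
force: [1.0, 1.2, -0.2]
width: 0.1
gripper_force: 0.6
```

Run:
```python
from h import *
im=ctrl.get_image("scene");t=ctrl.get_image("top")
a=im["img"][120:360,200:520];b=t["img"][120:360,180:420]
a=cv2.resize(a,None,fx=1.25,fy=1.25);b=cv2.resize(b,None,fx=1.25,fy=1.25)
cv2.imwrite("pics/s4.png",cv2.cvtColor(np.hstack([a,b]),cv2.COLOR_RGB2BGR))
print(ctrl.read_state()["eef_pos"],ctrl.read_state()["force"])
```

```text
[510.97906872 154.88793299 188.91507254] [ 0.25417913 -0.915138    0.2350489 ]
```

View pics/s4.png

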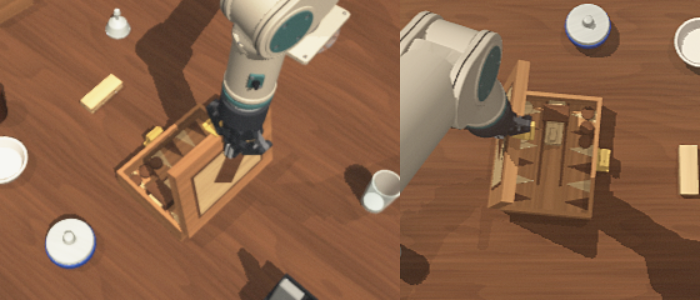

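The lid appears near upright with the gripper at its edge. It isn't clear which side the fingers are on, so I'll check the lid angle.

Run:
```python
from h import *
np.set_printoptions(precision=1,suppress=True)
im=ctrl.get_image("scene");t=ctrl.get_image("top")
a=im["img"][190:320,310:450]
cv2.imwrite("pics/s5.png",cv2.cvtColor(cv2.resize(a,None,fx=4.2,fy=4.2,interpolation=cv2.INTER_CUBIC),cv2.COLOR_RGB2BGR))
for n in("scene","top"):
  for k in("bg_lid_edge","bg_lid"):
    try: print(n,k,[(r["position"],r["confidence"]) for r in ctrl.place_of(n,k)])
    except Exception as e: print(e)
c,s=np.cos(-.1),np.sin(-.1)
def W(x,y,z): return [508+c*x-s*y,75.+s*x+c*y,z]
for th in(1.2,1.3,1.4,1.5,1.57,1.7,1.8,1.9):
    e=[W(x,90-180*np.cos(th)+20*np.sin(th),50+180*np.sin(th)+20*np.cos(th)) for x in(-120,0,120)]
    print(th,*[proj(im,p) for p in e],"|",*[proj(t,p) for p in e])
print("tcp",proj(im,ctrl.read_state()["eef_pos"]))
```

```text
scene bg_lid_edge [([222.5, 377.6], 0.68), ([228.8, 324.5], 0.4)]
it knows: ashtray, bell, bg_box, bg_catch_nose, bg_lid_edge, bg_lid_hinge, bridge, case_home, channel_mouth, dice_case, dice_cup, domino_box, glass_dish, remote_holder, tea_glass
top bg_lid_edge [([225.3, 270.1], 0.74), ([239.1, 263.6], 0.42), ([253.9, 407.4], 0.2)]
it knows: ashtray, bell, bg_box, bg_catch_nose, bg_lid_edge, bg_lid_hinge, bridge, case_home, channel_mouth, dice_case, dice_cup, domino_box, glass_dish, remote_holder, tea_glass
1.2 [192.1 408.6] [223.5 372.2] [257.8 332.4] | [279.3 267.7] [221.5 274.8] [166.5 281.5]
1.3 [195.8 415.1] [227.7 378.5] [262.5 338.6] | [278.3 258.7] [220.3 266. ] [165.1 272.9]
1.4 [200.  421.6] [232.4 385. ] [267.8 345.1] | [277.3 249.6] [219.2 257.2] [164.  264.3]
1.5 [204.9 428. ] [237.7 391.5] [273.6 351.6] | [276.5 240.6] [218.4 248.4] [163.2 255.8]
1.57 [208.6 432.5] [241.7 396. ] [277.9 356.2] | [275.9 234.4] [217.9 242.4] [162.9 249.9]
1.7 [216.1 440.5] [249.7 404.2] [286.5 364.5] | [275.  223.4] [217.4 231.6] [162.6 239.4]
1.8 [222.3 446.2] [256.2 410.2] [293.4 370.7] | [274.5 215.6] [217.2 223.9] [162.7 231.8]
1.9 [228.8 451.6] [263.  415.8] [300.5 376.6] | [274.1 208.3] [217.3 216.7] [163.2 224.8]
tcp [242.3 385.4]
```

View pics/s5.png

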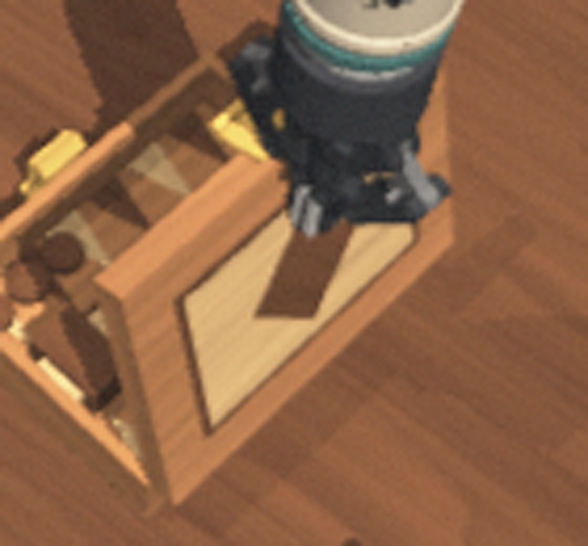

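The crop shows the finger on the lid's outer face at about (317, 219), with the lid corner at (112, 290). That puts the lid at about 1.27 rad, so pushing is working and I'll continue.

```bash
python3 -m crank '[[[0,0.3,0,0],[0,0.3,0,0],[0,0.3,0,0],[0,0.3,0,0],[0,0.3,0,0],[0,0,0,0]]]'; python3 -m crank '[[[0,0.3,0,0],[0,0.3,0,0],[0,0.3,0,0],[0,0.3,0,0],[0,0,0,0]]]'
python3 - <<'E'
from h import *
np.set_printoptions(precision=1,suppress=True)
for n in("scene","top"):
  ctrl.get_image(n); print(n,[(r["position"],r["confidence"]) for r in ctrl.place_of(n,"bg_lid_edge")])
im=ctrl.get_image("scene");t=ctrl.get_image("top")
c,s=np.cos(-.1),np.sin(-.1)
for th in(.2,.5,.7,.8,.9,1.,1.1,1.2):
    y=90-180*np.cos(th)+20*np.sin(th);p=[508-s*y,75+c*y,50+180*np.sin(th)+20*np.cos(th)]
    print(th,proj(im,p),proj(t,p))
E
```

```text
clock: 24.08
eef_pos: [507.9, 117.9, 189.1]
tool_rot: [3.14, -0.0, -0.102]
force: [0.1, -0.2, -0.1]
width: 0.1
gripper_force: 0.0
clock: 24.5
eef_pos: [504.9, 88.3, 189.1]
tool_rot: [3.141, -0.0, -0.102]
force: [0.5, -0.9, 1.0]
width: -0.3
gripper_force: 0.0
scene [([209.6, 357.4], 0.93), ([275.5, 327.6], 0.43)]
top [([228.8, 300.6], 0.7)]
0.2 [218.5 329.2] [238.5 334.6]
0.5 [213.4 337. ] [233.2 324.1]
0.7 [212.9 344.8] [229.6 313.1]
0.8 [213.7 349.5] [227.8 306.6]
0.9 [215.1 354.6] [226.  299.3]
1.0 [217.2 360.1] [224.4 291.6]
1.1 [220. 366.] [222.9 283.3]
1.2 [223.5 372.2] [221.5 274.8]
```

```bash
python3 -m crank '[[[0,0,-1,0],[0,0,-1,0],[0,0,-1,0],[0,0,0,0],[0,0.9,0,0],[0,0.9,0,0],[0,0.9,0,0],[0,0.8,0,0],[0,0,0,0],[0,0,0,0],[0,0,0,0],[0,0,0,0]]]'
python3 - <<'E'
from h import *
np.set_printoptions(precision=1,suppress=True)
for n in("scene","top"):
  ctrl.get_image(n); print(n,[(r["position"],r["confidence"]) for r in ctrl.place_of(n,"bg_lid_edge")])
plan([500.5,0,110],-.1)
E
```

```text
clock: 25.8
eef_pos: [496.4, 5.0, 263.4]
tool_rot: [-3.141, 0.001, -0.097]
force: [0.6, -0.1, -0.1]
width: 0.2
gripper_force: 0.0
scene [([216.4, 330.1], 0.95), ([260.3, 352.7], 0.73)]
top [([243.6, 337.5], 0.71)]
pos [496.4   4.4 263.6] rot [-3.1  0.  -0.1] shift units [0.2 0.2 6.1] turn 0.02809849943884446 t 26.0
```

```bash
python3 -m crank '[[[0.2,0.2,1,0],[0,0,1,0],[0,0,1,0],[0,0,1,0],[0,0,1,0],[0,0,1,0],[0,0,0,0],[0,0,0,0],[0,0,0,0],[0,0,0,0]]]'; python3 -m crank '[[[0,0,0.4,0],[0,0,0.4,0],[0,0,0,0],[0,0,0,0],[0,0,0,0]]]'
python3 - <<'E'
from h import *
np.set_printoptions(precision=1,suppress=True)
im=ctrl.get_image("scene");print([(r["position"],r["confidence"]) for r in ctrl.place_of("scene","bg_lid_edge")])
c,s=np.cos(-.1),np.sin(-.1)
for th in(0,.07,.1,.2):
    y=90-180*np.cos(th)+20*np.sin(th);p=[508-s*y,75+c*y,50+180*np.sin(th)+20*np.cos(th)]
    print(th,proj(im,p),p)
plan([500.5,0,80],-.1)
E
```

```text
clock: 26.83
eef_pos: [502.0, -2.0, 115.2]
tool_rot: [-3.141, -0.003, -0.099]
force: [0.6, -0.1, 1.5]
width: 0.0
gripper_force: 0.0
clock: 27.25
eef_pos: [500.8, -2.0, 93.7]
tool_rot: [3.142, 0.0, -0.099]
force: [0.9, -0.9, -0.5]
width: -0.2
gripper_force: 0.0
[([216.7, 326.5], 0.84)]
0 [224.3 326.7] [np.float64(499.01499250178546), np.float64(-14.550374875022328), np.float64(70.0)]
0.07 [222.1 327.3] [np.float64(499.19865373235456), np.float64(-12.719888695602023), np.float64(82.54073252582148)]
0.1 [221.2 327.7] [np.float64(499.3041019482466), np.float64(-11.668923822738833), np.float64(87.87009830198959)]
0.2 [218.5 329.2] [np.float64(499.7698731584327), np.float64(-7.0267477882228775), np.float64(105.36181109993585)]
pos [501.  -2.  94.] rot [ 3.1 -0.  -0.1] shift units [-0.  -0.1  0.6] turn 0.0070077411662150535 t 27.35
```

Press down in small steps.

```bash
python3 -m crank '[[[0,0.1,0.3,0],[0,0,0,0],[0,0,0,0],[0,0,0,0]]]'; python3 -m crank '[[[0,0,0.2,0],[0,0,0,0],[0,0,0,0]]]'; python3 -m crank '[[[0,0,0.2,0],[0,0,0,0],[0,0,0,0]]]'
```

```text
clock: 27.68
eef_pos: [500.5, -4.5, 86.2]
tool_rot: [3.142, 0.0, -0.099]
force: [-0.7, -0.2, 0.0]
width: -0.1
gripper_force: 0.0
clock: 27.93
eef_pos: [501.1, -4.9, 81.4]
tool_rot: [3.141, -0.001, -0.1]
force: [0.5, -0.6, 1.5]
width: -0.1
gripper_force: 1.1
clock: 28.18
eef_pos: [500.3, -4.2, 76.0]
tool_rot: [-3.141, 0.001, -0.099]
force: [0.3, -0.5, 0.1]
width: 0.2
gripper_force: 0.0
```

```bash
python3 -m crank '[[[0,0,0.15,0],[0,0,0,0],[0,0,0,0]]]'; python3 -m crank '[[[0,0,0.1,0],[0,0,0,0],[0,0,0,0]]]'
```

```text
clock: 28.43
eef_pos: [500.3, -4.2, 72.2]
tool_rot: [-3.142, 0.001, -0.099]
force: [-0.1, -0.1, 0.7]
width: -0.2
gripper_force: 0.0
clock: 28.68
eef_pos: [500.8, -4.3, 70.1]
tool_rot: [-3.141, -0.0, -0.099]
force: [0.7, 1.0, 1.2]
width: -0.4
gripper_force: 0.8
```

```bash
python3 -m crank '[[[0,0,0.1,0],[0,0,0,0],[0,0,0,0]]]'; python3 -m crank '[[[0,0,0.1,0],[0,0,0,0],[0,0,0,0]]]'; python3 -m crank '[[[0,0,0.1,0],[0,0,0,0],[0,0,0,0]]]'
```

```text
clock: 28.93
eef_pos: [500.9, -4.4, 69.7]
tool_rot: [-3.139, -0.002, -0.1]
force: [-5.4, 2.0, 25.7]
width: 0.1
gripper_force: 13.1
clock: 29.18
eef_pos: [500.9, -4.4, 69.3]
tool_rot: [-3.137, -0.003, -0.101]
force: [-10.6, 2.6, 49.9]
width: 0.1
gripper_force: 25.1
clock: 29.43
eef_pos: [501.1, -4.4, 68.9]
tool_rot: [-3.135, -0.004, -0.101]
force: [-16.0, 4.3, 74.0]
width: 0.2
gripper_force: 37.2
```

Firm contact at z ≈ 69.7, which means the lid is fully down. I'll retreat and verify.

```bash
python3 -m crank '[[[0,0,-0.3,0],[0,0,-0.5,0],[0,0,-1,0],[0,0,-1,0],[0,0,-1,0],[-1,0,-1,0],[-1,0,-1,0],[-1,0,0,0],[-1,0,0,0],[0,0,0,0],[0,0,0,0]]]'
python3 - <<'E'
from h import *
np.set_printoptions(precision=1,suppress=True)
im=ctrl.get_image("wrist");save(im,"w6.png")
print([(r["position"],r["confidence"]) for r in ctrl.place_of("wrist","bg_lid_edge")],[(r["position"],r["confidence"]) for r in ctrl.place_of("wrist","bg_catch_nose")])
c,s=np.cos(-.1),np.sin(-.1)
for n in("scene","wrist","top"):
  m=ctrl.get_image(n);print(n,[(r["position"],r["confidence"]) for r in ctrl.place_of(n,"bg_lid_edge")[:1]])
  for th in(0,.035,.07):
    q=[]
    for x in(-120,0,120):
      y=90-180*np.cos(th)+20*np.sin(th);q.append(proj(m,[508+c*x-s*y,75+s*x+c*y,50+180*np.sin(th)+20*np.cos(th)]))
    print(th,*q)
E
```

```text
clock: 30.35
eef_pos: [400.0, 6.2, 207.6]
tool_rot: [-3.14, 0.001, -0.099]
force: [0.9, -0.2, 0.6]
width: 0.0
gripper_force: 0.0
[([81.5, 331.8], 0.86)] [([84.2, 339.4], 0.97)]
scene [([222.5, 327.4], 0.84)]
0 [197.6 359.3] [224.3 326.7] [253.1 291.6]
0.035 [196.3 359.7] [223.2 327. ] [252.1 291.7]
0.07 [195.2 360.2] [222.1 327.3] [251.1 291.9]
wrist [([85.6, 329.9], 0.83)]
0 [259.2 330.8] [ 79.9 332.7] [-150.2  335.1]
0.035 [262. 330.] [ 78.9 331.8] [-157.7  334.1]
0.07 [264.9 328.8] [ 77.7 330.5] [-165.5  332.7]
top [([158.4, 416.6], 0.65)]
0 [291.7 332.9] [241.6 337.5] [193.8 342. ]
0.035 [291.4 332.6] [241.1 337.2] [193.  341.7]
0.07 [291.2 332.1] [240.6 336.9] [192.2 341.4]
```

View pics/w6.png

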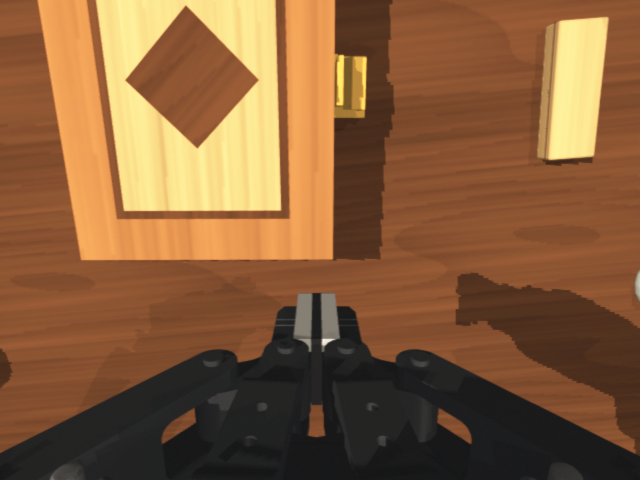

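The wrist view puts the lid's near corner at (260, 333). The prediction is row 259 for shut and 265 if it rested on the catch, so the lid has stayed down behind the brass catch at (350, 85). I'm handing it in.

```bash
python3 -c "
from cell import ctrl
print(ctrl.finish_job())"
```

```text
the job is handed in; nothing more can be done
None
```

I slid the dice case home against the end wall, shut the lid and pressed it onto its catch, then handed the job in. The final picture shows the lid staying shut, but no verdict came back from the judge.

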